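# Clear, shield and switch on the slide viewer

## Robot

A 6-joint arm with a two-finger parallel gripper is mounted at the origin on a cart in front of the work surface, level with it; the furniture and walls round the work are solid. World frame = base frame: x ahead of the robot, y to its left, z up, the work surface at z = 0. Lengths are in m, angles in degrees, forces in N, time in s.
With the tool pointing down it reaches from about 0.375 to 0.9 m from the base axis. Payload 3.1 kg.
Tool frame: the origin (TCP) lies at the very end of the fingers, on their centre line; the grasp point (between the pads) lies 19 mm behind it; z points along the fingers, y is the line along which they close (so a half turn about z gives the same grasp; the last joint's range is limited). The gripper opens to 87 mm and grips with 3 to 60 N. Pads are 19 mm wide; open, the fingers measure 117 mm over their backs; the gripper's body (75 mm by 190 mm) begins 51 mm behind the grasp point.
Start: joints at [65.861, 30.224, 82.088, -0, 67.689, -10.227], TCP at [0.15, 0.607, 0.223] pointing down, gripper open.
Joint ranges: [-176.69, 176.69], [-43.24, 126.21], [12.49, 139.97], [-82, 262], [0, 151.66], [-163.58, 163.58]. Speed limits (degrees/s): [159.86, 159.86, 180, 180, 180, 180].

## Interface

Orientations are given as a 3x3 rotation matrix whose columns are the frame's x, y, z axes.
In Python, from rig import readout, cams, bot gives the robot as it stands.
- The arm moves only by the shell command python3 -m inch 'ROWS'. ROWS is JSON, a list of rows, each a list of 5 numbers: the shift along the world's x, y, z in cm, then the turn about the world's z in degrees, then the finger opening in cm, from 0 to 8.7. In form: [[dx, dy, dz, twist, fingers], ...]. A call has 1 to 10 rows; each row is the pose to reach, as a shift and turn from the pose commanded when the call began; what a row does not reach only later rows make up. A row lasts 1/12 s, in which the tool goes at most 41.7 mm and 7.16 degrees, less where a joint would pass 70% of its speed; a pose out of reach is approached as far as the arm can. A call with a gripper value outside its range is refused whole. The fingers move at their own pace and stop on an object; the grip force is fixed at half the most. Time passes only in rows, so rows that repeat a pose let the fingers close. It gives the time, the measured TCP pose, the force, the opening and the grip force at its end, in the units of the state.
- readout.read_state(): the state, without advancing time (a new reading comes with each control period).
- cams.capture(name): name is "scene" or "top"; returns a dict with "image" (400x640x3 uint8, blue, green, red), "intrinsics" (3x3 intrinsics, pixels), "xyz" and "rotation" of the camera in the world. Camera axes: x right, y down, z forward; pixel columns grow to the right and rows downward; lengths in m; the calibration is good to about 2 mm. A picture is of the moment at which its call begins. There is no depth.
- bot.hand_in(): hands the job in; it is judged then, once.
The state is a dict: "time_s": time; "joint_positions": joint angles; "qvel": joint speeds; "tau": joint torques, N m; "position": TCP position; "tcp_rot": TCP orientation; "force": force on the tool from outside, world axes, zero at the start; "moment": the same for the moment, N m; "opening": opening from 0.0 (shut) to 1.0 (fully open); "grasp_force": force on a finger pad.
Only numpy, scipy, OpenCV 4.12 (cv2) and the standard library are available. Lean on these libraries where they do the work, as an engineer would, in place of code of your own. Each camera call takes 0.05 s, during which the arm holds its last target. There are 200 camera calls.

## Task

A carton has been left on the window of the slide viewer: set it down gently, lying flat, inside the green tray. Then tip the viewer's amber shield over until it snaps down over the window, and only then switch the viewer on by flipping the red toggle lever over to the green-dot side until it clicks. Leave the blue lever alone and do not knock over or push away the cup stack, the spray bottle or the jar.

Things in the scene. Friction and masses are not known exactly. Their poses are not given: they have to be found in the camera images.
- viewer: slide viewer, a white light box 156 x 166 mm (its x, y) and 50 mm high with a bright window 112 x 112 mm in its top, fixed to the worktop; origin under its centre on the worktop, z up. The amber shield is hinged along its -y edge. The viewer does not move when pushed
- shield_hinge (a point): middle of the shield's hinge line, 77 mm to the viewer's -y side of its centre and 60 mm above the worktop; the hinge line runs along the viewer's x; axes as the viewer's
- shield_edge (a point): middle of the free edge of the amber shield, a black-framed amber panel 142 mm wide (along the hinge), 6 mm thick and reaching 134 mm from the hinge. y of this point's frame runs from the hinge to this edge
- shield (a joint): shield angle: 0 = shut, lying level over the window 10 mm above it; 1.95 = open, upright and leaning back 0.38 rad past vertical, away from the window (free edge then about 184 mm above the worktop and 49 mm to the -y side of the hinge line). A spring holds it at either stop with the snap point near 1.4; a push of 1 to 3 N at the free edge from behind (towards the viewer's +y) carries it over, then it falls shut by itself
- switch_red: the viewer's own switch: grey box 96 x 66 mm (its x, y), 45 mm high, with a red toggle lever, fixed to the worktop; origin under its centre on the worktop. A green dot marks its +x side (on), a white dot its -x side (off)
- tip_red (a point): tip of the red lever, 82 mm from its pivot along the lever; the round grip widens upwards from 15 to 20 mm diameter. The pivot is on the box's middle, 46 mm above the worktop
- lever_red (a joint): red lever: -0.5 = off, leaning to the box's -x; 0 = upright; +0.5 = on, leaning to +x. A snap spring drives it away from upright to either stop; about 5 to 7 N, pushed towards +x about 60 mm from the pivot, starts it, and past upright it snaps over
- switch_blue: another device's switch, the same as the red one but with a blue lever; to be left alone; origin under its centre on the worktop, the green dot on its +x side
- lever_blue (a joint): blue lever: -0.5 = leaning to its box's -x, where it starts and must stay
- carton_center (a point): centre (half-way up) of the small white and orange-red carton, 55 x 85 x 45 mm (its x, y, z), about 60 g, loose; starts lying flat on the viewer's window, so that its centre is 73 mm above the worktop
- tray: green open tray, outside 128 x 164 mm (its x, y), 22 mm high, walls and floor 5 mm thick, fixed to the worktop; origin under its centre on the worktop. A black label printer about 0.2 m high stands close behind its +x side, so keep the gripper's long side along the tray's y
- cups: bystander: stack of thin clear-white cups standing upside down, 56 mm diameter, 153 mm high, light, loose; origin under its centre
- bottle: bystander: clear spray bottle with a tan collar and white nozzle, 42 mm diameter, 170 mm high, loose; origin under its centre
- jar: bystander: jar with cream lid, 61 mm diameter, 82 mm high, loose; origin under its centre

How it is judged:
By the outcome, as a careful person would: the job done as asked, in the order asked, and still so for the second after the job is handed in, with the robot touching nothing.
It also fails if it takes over 66 s, if anything falls off the work surface, if the arm or the gripper's body presses on something with over 40 N, if the wrist force passes 120 N, or if a joint passes its speed limit or range.

## Working session

There is one attempt and no reset: what is moved stays moved. The work goes in short steps, Python scripts to look and compute and a shell command to move; the robot and the scene stay as the last step left them, time stands still between calls to the robot, and variables do not carry over. Pictures are saved under pics/ and viewed, at most 10 in all, crops included, and the job is handed in when it is done.

```bash
mkdir -p pics; python3 - <<'E'
from rig import readout,cams
import cv2,json
for n in("scene","top"):
    c=cams.capture(n); cv2.imwrite(f"pics/{n}0.png",c["image"]); print(n,c["intrinsics"],c["xyz"],c["rotation"])
s=readout.read_state(); print(s["time_s"],s["position"],s["tcp_rot"],s["force"])
E
```

```text
scene [[445.31409441   0.         319.68079346]
 [  0.         445.31409441 194.7228236 ]
 [  0.           0.           1.        ]] [-0.10137918 -0.8162565   0.8870795 ] [[ 0.75697728 -0.41160766  0.50750816]
 [-0.65321924 -0.45642213  0.60413861]
 [-0.01703013 -0.7888333  -0.61437123]]
top [[364.39333859   0.         322.75675676]
 [  0.         364.39333859 193.71210021]
 [  0.           0.           1.        ]] [ 0.50688694 -0.01961063  1.34903842] [[-0.02687105 -0.99907098  0.03369171]
 [-0.99935423  0.02604384 -0.02475544]
 [ 0.02385498 -0.03433516 -0.99912564]]
0.1 [0.14995425 0.60607339 0.22166729] [[-9.70665178e-01  2.40433870e-01 -8.16005606e-04]
 [ 2.40434972e-01  9.70663649e-01 -1.76210606e-03]
 [ 3.68397000e-04 -1.90661127e-03 -9.99998115e-01]] [ 0.12719933  0.04284468 -0.24014983]
```

View pics/scene0.png

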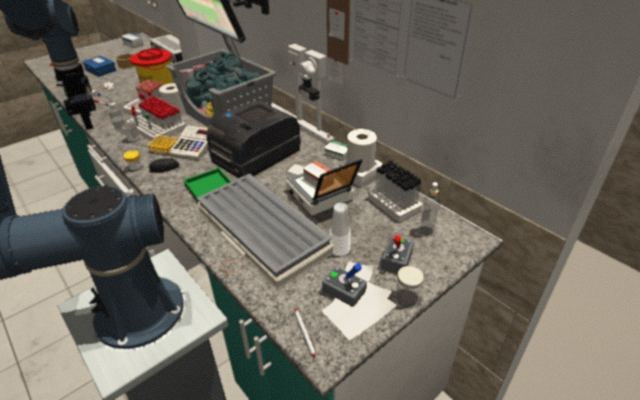

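View pics/top0.png

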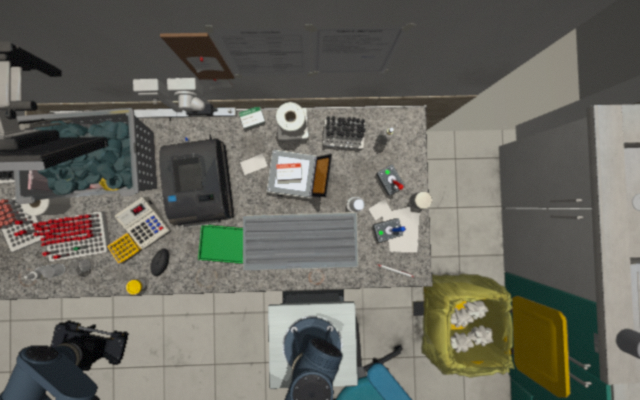

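The scene view shows the viewer at (325,190), with the shield open on its right. The red switch is at (398,250), the blue at (345,285) and the tray at (205,185). In the top view the viewer is at (292,174), the tray at (221,243), the red switch at (390,183), the blue at (388,231), the cups at (356,204), the jar at (423,200) and the bottle at (381,140). I'll zoom in on both.

```bash
python3 - <<'E'
import cv2
t=cv2.imread("pics/top0.png"); cv2.imwrite("pics/t1.png",cv2.resize(t[100:280,190:440],(800,576),interpolation=cv2.INTER_CUBIC))
t=cv2.imread("pics/scene0.png"); cv2.imwrite("pics/s1.png",cv2.resize(t[140:320,180:440],(800,554),interpolation=cv2.INTER_CUBIC))
E
```

```text
(no output)
```

View pics/t1.png

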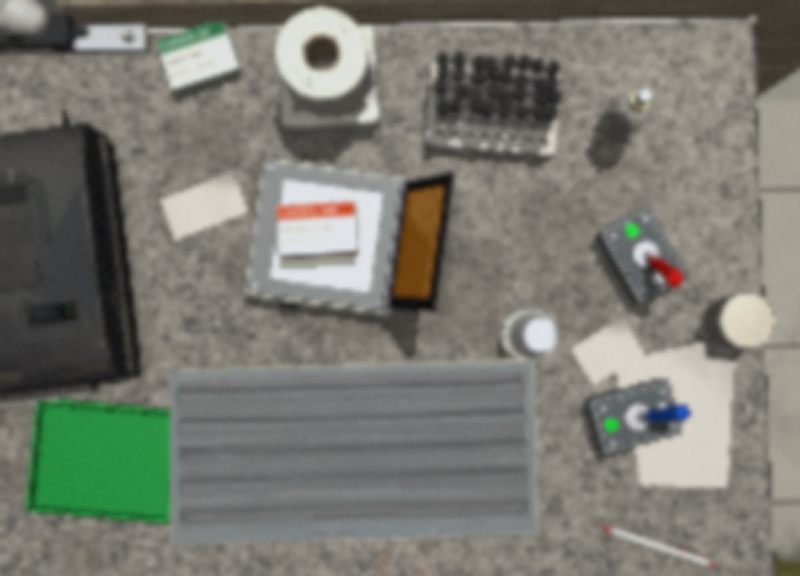

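View pics/s1.png

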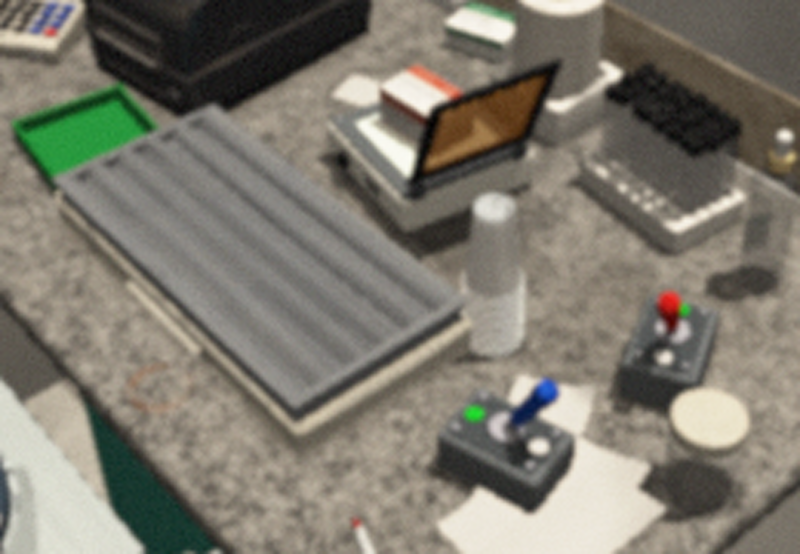

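The zoom shows the carton, with its long side along world y, on the window at t1 (317,230). The shield's free edge runs (453,174)–(433,308), the tray corners are (40,402), (172,408), (168,522) and (28,512), and the red pivot is at (645,253). I'll turn these into metres.

```bash
cat > h.py <<'E'
import numpy as np
from rig import cams
def ray(c,uv,z):
    K=np.array(c["intrinsics"]);d=np.array(c["rotation"])@np.linalg.inv(K)@[*uv,1];p=np.array(c["xyz"])
    return (p+d*(z-p[2])/d[2])[:3]
def zt(q): return (190+(q[0]+.5)/3.2-.5,100+(q[1]+.5)/3.2-.5)
def zs(q): return (180+(q[0]+.5)*260/800-.5,140+(q[1]+.5)*180/554-.5)
E
python3 - <<'E'
from h import *
T=cams.capture("top");S=cams.capture("scene")
def show(n,cam,f,pts,z):
    P=np.array([ray(cam,f(q),z)[:2] for q in pts]); print(n,(P*1000).round().tolist(),"mean",(P.mean(0)*1000).round())
show("cartonT",T,zt,[(276,205),(354,202),(357,257),(280,255)],.095)
show("windowT",T,zt,[(287,181),(390,193),(376,291),(271,280)],.05)
show("viewerT",T,zt,[(267,162),(405,180),(392,303),(249,298)],.05)
show("hingeT",T,zt,[(405,180),(392,303)],.06)
show("edgeT",T,zt,[(453,174),(433,308)],.184)
show("edgeS",S,zs,[(560,64),(430,112)],.184)
show("trayT",T,zt,[(40,402),(172,408),(168,522),(28,512)],.022)
show("trayS",S,zs,[(118,88),(14,126)],.022)
show("redboxT",T,zt,[(640,207),(598,240),(645,310),(685,280)],.045)
show("redgreen,pivT",T,zt,[(632,230),(645,253)],.047)
show("redtipT",T,zt,[(677,275)],.118)
show("red green/piv/white S",S,zs,[(685,310),(676,332),(664,357)],.047)
show("redtipS",S,zs,[(669,303)],.118)
show("cupstopT",T,zt,[(540,335)],.153)
show("jarT",T,zt,[(746,321)],.082)
show("jarS",S,zs,[(709,418)],.082)
show("bottleT",T,zt,[(642,98)],.17)
show("rackT",T,zt,[(173,370),(535,365),(535,530),(173,540)],.05)
show("roll top",T,zt,[(321,53),(321,98)],.15)
show("rollbox",T,zt,[(282,128),(378,130)],.03)
E
```

```text
cartonT [[657.0, 108.0], [658.0, 24.0], [598.0, 22.0], [603.0, 105.0]] mean [629.  65.]
windowT [[689.0, 100.0], [672.0, -15.0], [563.0, 4.0], [579.0, 120.0]] mean [626.  52.]
viewerT [[710.0, 121.0], [687.0, -32.0], [549.0, -14.0], [559.0, 145.0]] mean [626.  55.]
hingeT [[685.0, -32.0], [549.0, -14.0]] mean [617. -23.]
edgeT [[673.0, -79.0], [539.0, -55.0]] mean [606. -67.]
edgeS [[672.0, -85.0], [533.0, -62.0]] mean [602. -73.]
trayT [[449.0, 385.0], [438.0, 238.0], [310.0, 245.0], [326.0, 401.0]] mean [381. 317.]
trayS [[450.0, 382.0], [328.0, 394.0]] mean [389. 388.]
redboxT [[651.0, -296.0], [614.0, -247.0], [534.0, -298.0], [567.0, -344.0]] mean [ 592. -296.]
redgreen,pivT [[625.0, -286.0], [598.0, -300.0]] mean [ 611. -293.]
redtipT [[569.0, -318.0]] mean [ 569. -318.]
red green/piv/white S [[627.0, -292.0], [601.0, -304.0], [571.0, -318.0]] mean [ 599. -305.]
redtipS [[562.0, -322.0]] mean [ 562. -322.]
cupstopT [[509.0, -166.0]] mean [ 509. -166.]
jarT [[519.0, -401.0]] mean [ 519. -401.]
jarS [[519.0, -405.0]] mean [ 519. -405.]
bottleT [[749.0, -275.0]] mean [ 749. -275.]
rackT [[482.0, 230.0], [476.0, -172.0], [293.0, -166.0], [295.0, 234.0]] mean [386.  32.]
roll top [[807.0, 52.0], [760.0, 53.0]] mean [783.  53.]
rollbox [[752.0, 106.0], [747.0, -3.0]] mean [750.  51.]
```

```bash
python3 -m inch '[[0,0,4,0,8.7],[0,0,7,0,8.7],[2.4,-2.7,7,-6,8.7],[4.8,-5.4,7,-12,8.7],[7.2,-8.1,7,-18,8.7],[9.6,-10.8,7,-24,8.7],[12,-13.5,7,-30,8.7],[14.4,-16.2,7,-36,8.7],[16.8,-18.9,7,-42,8.7],[19.2,-21.6,7,-48,8.7]]' && python3 -m inch '[[2.4,-2.7,0,-6,8.7],[4.8,-5.4,0,-12,8.7],[7.2,-8.1,0,-18,8.7],[9.6,-10.8,0,-24,8.7],[12,-13.5,0,-27,8.7],[14.4,-16.2,0,-27,8.7],[16.8,-18.9,0,-27,8.7],[19.2,-21.6,0,-27,8.7],[21.6,-24.3,0,-27,8.7],[24,-27,0,-27,8.7]]'
```

```text
time_s: 1.03
position: [0.3429, 0.3892, 0.2925]
tcp_rot: [[-0.467, 0.885, -0.0], [0.885, 0.467, -0.0], [-0.0, -0.0, -1.0]]
force: [0.1, 0.9, -0.6]
opening: 1.0
grasp_force: 0.0
time_s: 1.87
position: [0.583, 0.1191, 0.2924]
tcp_rot: [[-0.019, 1.0, -0.0], [1.0, 0.019, 0.0], [0.0, -0.0, -1.0]]
force: [1.1, 0.6, 0.3]
opening: 1.001
grasp_force: 0.0
```

```bash
python3 -m inch '[[2.4,-2.7,0,0,8.7],[4.6,-5.4,0,0,8.7],[4.6,-5.4,-4,0,8.7],[4.6,-5.4,-8,0,8.7],[4.6,-5.4,-11.5,0,8.7],[4.6,-5.4,-15,0,8.7],[4.6,-5.4,-17.5,0,8.7],[4.6,-5.4,-20,0,8.7],[4.6,-5.4,-21.6,0,8.7],[4.6,-5.4,-23,0,8.7]]' && python3 -m inch '[[0,0,0,0,8.7],[0,0,0,0,7],[0,0,0,0,6],[0,0,0,0,5],[0,0,0,0,4.5],[0,0,0,0,4.5],[0,0,0,0,4.5],[0,0,0,0,4.5],[0,0,0,0,4.5],[0,0,0,0,4.5]]'
```

```text
time_s: 2.7
position: [0.6271, 0.0667, 0.0603]
tcp_rot: [[-0.019, 1.0, -0.003], [1.0, 0.019, 0.0], [0.0, -0.003, -1.0]]
force: [0.1, -0.5, -0.8]
opening: 0.998
grasp_force: 0.0
time_s: 3.53
position: [0.6292, 0.0666, 0.0636]
tcp_rot: [[-0.019, 1.0, 0.002], [1.0, 0.019, -0.0], [-0.0, 0.002, -1.0]]
force: [-0.1, 0.0, 7.0]
opening: 0.63
grasp_force: 30.0
```

```bash
python3 -m inch '[[0,0,1,0,4.5],[0,0,3,0,4.5],[0,0,6,0,4.5],[0,0,10,0,4.5],[0,0,14,0,4.5],[0,0,18,0,4.5],[-1,1,21,6,4.5],[-3,3,23,12,4.5],[-5,5,23,18,4.5],[-7,7,23,24,4.5]]' && python3 -m inch '[[-2,2,0,6,4.5],[-4,4,0,12,4.5],[-6,6,0,18,4.5],[-8,8,0,24,4.5],[-10,10,0,30,4.5],[-12,12,0,36,4.5],[-14,14,0,42,4.5],[-16,16,0,48,4.5],[-17.9,17.8,0,54,4.5],[-17.9,17.8,0,60,4.5]]' && python3 -m inch '[[0,0,-3,0,4.5],[0,0,-6,0,4.5],[0,0,-9,0,4.5],[0,0,-12,0,4.5],[0,0,-15,0,4.5],[0,0,-17,0,4.5],[0,0,-18.5,0,4.5],[0,0,-19.5,0,4.5],[0,0,-19.5,0,4.5],[0,0,-19.5,0,4.5]]'
python3 - <<'E'
from h import *; import cv2
a=cams.capture("top")["image"][190:280,190:280];b=cams.capture("scene")["image"][130:250,150:310]
cv2.imwrite("pics/p2.png",np.hstack([cv2.resize(a,(340,340)),cv2.resize(b,(453,340))]))
E
```

```text
time_s: 4.37
position: [0.5575, 0.1372, 0.2945]
tcp_rot: [[-0.428, 0.904, 0.002], [0.904, 0.428, 0.0], [-0.001, 0.002, -1.0]]
force: [0.4, 0.3, -0.3]
opening: 0.629
grasp_force: 30.0
time_s: 5.2
position: [0.3743, 0.3165, 0.2923]
tcp_rot: [[-0.997, 0.077, -0.005], [0.077, 0.997, 0.0], [0.005, -0.0, -1.0]]
force: [0.4, -1.3, 0.6]
opening: 0.63
grasp_force: 30.0
time_s: 6.03
position: [0.3785, 0.3143, 0.0972]
tcp_rot: [[-0.996, 0.086, -0.002], [0.086, 0.996, -0.001], [0.002, -0.001, -1.0]]
force: [-0.5, 0.3, -1.0]
opening: 0.629
grasp_force: 30.0
```

View pics/p2.png

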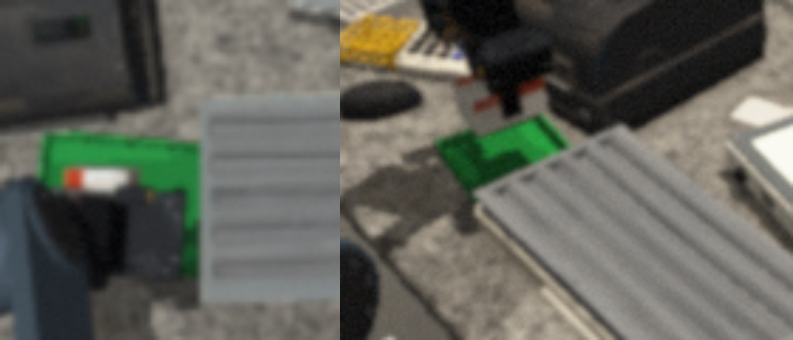

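The carton hangs level over the tray, with its top at about (100,180) in the left panel and clear of the walls. I'll lower it.

```bash
python3 -m inch '[[0,0,-2,0,4.5],[0,0,-4,0,4.5],[0,0,-5.5,0,4.5],[0,0,-6.5,0,4.5],[0,0,-7,0,4.5],[0,0,-7.4,0,4.5],[0,0,-7.6,0,4.5],[0,0,-7.7,0,4.5],[0,0,-7.8,0,4.5],[0,0,-7.8,0,4.5]]'
```

```text
time_s: 6.97
position: [0.3795, 0.3148, 0.0199]
tcp_rot: [[-0.996, 0.086, 0.001], [0.086, 0.996, 0.0], [-0.001, 0.0, -1.0]]
force: [-0.3, -0.6, -0.7]
opening: 0.635
grasp_force: 30.0
```

```bash
python3 -m inch '[[0,0,-0.1,0,4.5],[0,0,-0.1,0,4.5],[0,0,-0.2,0,4.5],[0,0,-0.2,0,4.5]]'
```

```text
time_s: 7.3
position: [0.3796, 0.3148, 0.019]
tcp_rot: [[-0.996, 0.086, 0.002], [0.086, 0.996, 0.001], [-0.001, 0.001, -1.0]]
force: [-1.4, -1.7, 12.6]
opening: 0.627
grasp_force: 30.0
```

```bash
python3 -m inch '[[0,0,0,0,5.6],[0,0,0,0,6],[0,0,0,0,6.8],[0,0,0,0,7.4],[0,0,0,0,7.4],[0,0,0,0,7.4],[0,0,1,0,7.4],[0,0,3,0,7.4],[0,0,6,0,7.4],[0,0,10,0,7.4]]' && python3 -m inch '[[0,0,4,0,7.4],[0,0,8,0,5],[0,0,12,0,2],[0,0,16,0,0],[0,0,20,0,0],[1.5,-3.2,20,-6,0],[3,-6.4,20,-12,0],[4.5,-9.6,20,-18,0],[6,-12.8,20,-24,0],[7.5,-16,20,-30,0]]'
python3 - <<'E'
from h import *; import cv2
a=cams.capture("top")["image"][190:280,190:280];b=cams.capture("scene")["image"][130:250,150:310]
cv2.imwrite("pics/p3.png",np.hstack([cv2.resize(a,(340,340)),cv2.resize(b,(453,340))]))
E
```

```text
time_s: 8.13
position: [0.3775, 0.3137, 0.1173]
tcp_rot: [[-0.996, 0.086, -0.005], [0.086, 0.996, -0.003], [0.005, -0.003, -1.0]]
force: [1.7, 0.1, -0.4]
opening: 0.849
grasp_force: 0.0
time_s: 8.97
position: [0.4539, 0.1532, 0.3184]
tcp_rot: [[-0.817, 0.576, 0.001], [0.576, 0.817, 0.0], [-0.0, 0.0, -1.0]]
force: [0.3, 0.2, -0.0]
opening: 0.253
grasp_force: 0.0
```

View pics/p3.png

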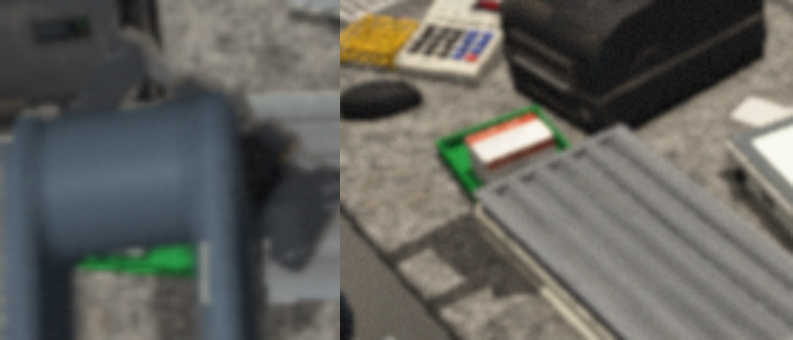

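The carton lies flat inside the tray, at (510,140) in the right panel. Next is the shield, which I'll approach from behind.

```bash
python3 -m inch '[[1.5,-3.2,0,-6,0],[3,-6.4,0,-12,0],[4.5,-9.6,0,-18,0],[6,-12.8,0,-24,0],[7.5,-16,0,-30,0],[9,-19.2,0,-36,0],[10.5,-22.4,0,-42,0],[12,-25.6,0,-48,0],[13.9,-29.4,0,-54,0],[13.9,-29.4,0,-60,0]]' && python3 -m inch '[[0,0,0,-4,0],[0,0,-3,-4,0],[0,0,-6,-4,0],[0,0,-9,-4,0],[0,0,-12,-4,0],[0,0,-14.5,-4,0],[0,0,-16,-4,0],[0,0,-16,-4,0]]'
```

```text
time_s: 9.9
position: [0.5961, -0.1453, 0.3175]
tcp_rot: [[0.094, 0.996, 0.003], [0.996, -0.094, -0.004], [-0.004, 0.004, -1.0]]
force: [0.5, 0.1, -0.7]
opening: 0.004
grasp_force: 0.0
time_s: 10.57
position: [0.5903, -0.137, 0.154]
tcp_rot: [[0.153, 0.988, -0.008], [0.988, -0.153, 0.004], [0.003, -0.009, -1.0]]
force: [-0.4, -0.4, -0.2]
opening: 0.003
grasp_force: 0.0
```

```bash
python3 -m inch '[[0.3,2,0,0,0],[0.7,4,0,0,0],[0.9,5.5,0,0,0],[1.1,6.5,0,0,0],[1.3,7.5,0,0,0],[1.4,8.5,0,0,0],[1.6,9.5,0,0,0],[1.7,10.5,0,0,0],[1.9,11.5,0,0,0],[2.1,12.5,0,0,0]]'  && python3 -m inch '[[0.2,1,0,0,0],[0.3,1.8,0,0,0],[0.3,1.8,0,0,0]]'
python3 - <<'E'
from h import *; import cv2
a=cams.capture("top")["image"][130:220,250:430];b=cams.capture("scene")["image"][150:310,260:450]
cv2.imwrite("pics/p4.png",np.vstack([cv2.resize(a,(560,280)),cv2.resize(b,(560,310))[:310]]))
E
```

```text
time_s: 11.4
position: [0.6139, -0.0134, 0.1572]
tcp_rot: [[0.155, 0.988, -0.001], [0.988, -0.155, 0.0], [0.0, -0.001, -1.0]]
force: [0.2, -0.4, -0.3]
opening: 0.006
grasp_force: 0.4
time_s: 11.65
position: [0.6172, 0.0058, 0.1573]
tcp_rot: [[0.153, 0.988, -0.0], [0.988, -0.153, 0.001], [0.001, -0.001, -1.0]]
force: [-0.5, 1.4, -0.4]
opening: 0.005
grasp_force: 0.0
```

View pics/p4.png

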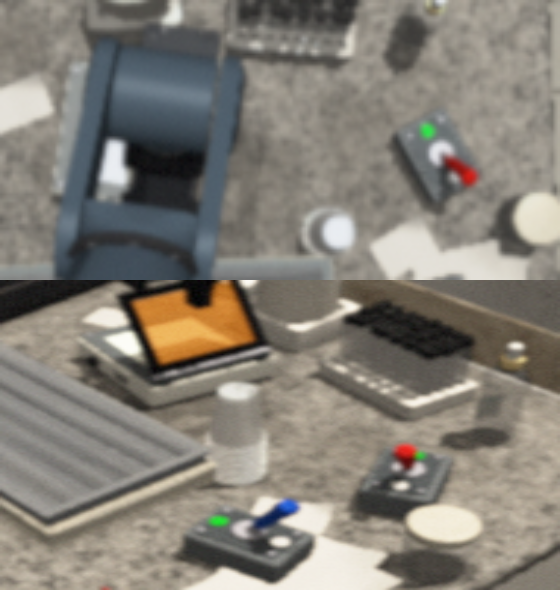

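The shield has tipped forward past vertical and looks to be falling. The switches and bystanders are untouched. I'll hold a moment, then lift and check.

```bash
python3 -m inch '[[0,0,0,0,0],[0.2,1,0,0,0],[0.2,1,0,0,0],[0.2,1,3,0,0],[0.2,1,6,0,0],[0.2,0,10,0,0],[0.2,-3,14,0,0],[0.2,-7,15,0,0],[0.2,-10,15,0,0],[0.2,-14,15,0,0]]'
python3 - <<'E'
from h import *; import cv2
a=cams.capture("top")["image"][130:220,250:430];b=cams.capture("scene")["image"][150:310,260:450]
cv2.imwrite("pics/p5.png",np.vstack([cv2.resize(a,(560,280)),cv2.resize(b,(560,310))[:310]]))
E
```

```text
time_s: 12.58
position: [0.6201, -0.1372, 0.3104]
tcp_rot: [[0.153, 0.988, 0.005], [0.988, -0.153, -0.001], [-0.001, 0.005, -1.0]]
force: [-0.0, -0.6, -1.3]
opening: 0.002
grasp_force: 0.0
```

View pics/p5.png

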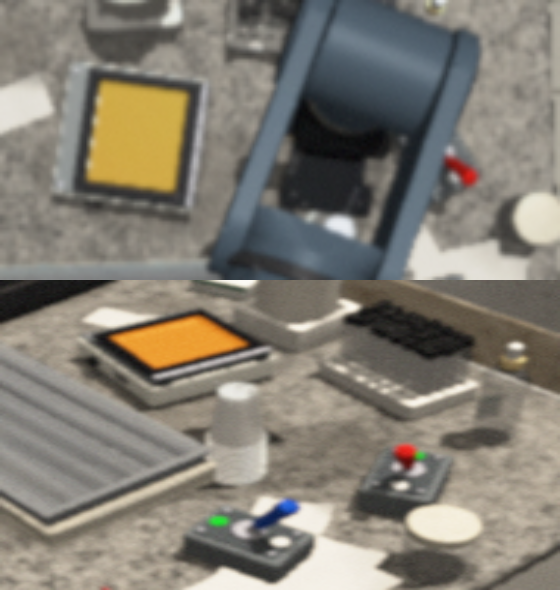

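The shield is shut over the window and all bystanders are in place. Now the red lever.

```bash
python3 -m inch '[[-1,-2.2,0,-6,0],[-2.2,-4.8,0,-12,0],[-3.5,-7.5,0,-18,0],[-4.8,-10.2,0,-24,0],[-6.2,-13,0,-30,0],[-7.6,-16,0,-36,0],[-8.8,-18.5,0,-42,0],[-9.9,-20.8,0,-48,0],[-9.9,-20.8,0,-52,0],[-9.9,-20.8,0,-52,0]]' && python3 -m inch '[[0,0,-3,0,0],[0,0,-6.5,0,0],[0,0,-10,0,0],[0,0,-13.5,0,0],[0,0,-16.5,0,0],[0,0,-19,0,0],[0,0,-20.8,0,0],[0,0,-21.8,0,0],[0,0,-21.8,0,0],[0,0,-21.8,0,0]]'
```

```text
time_s: 13.52
position: [0.5195, -0.3454, 0.3072]
tcp_rot: [[0.876, 0.483, -0.0], [0.483, -0.876, 0.001], [0.0, -0.001, -1.0]]
force: [0.2, 0.8, -0.6]
opening: 0.006
grasp_force: 0.0
time_s: 14.35
position: [0.5207, -0.3438, 0.0897]
tcp_rot: [[0.873, 0.488, -0.0], [0.488, -0.873, 0.0], [0.0, -0.0, -1.0]]
force: [-0.2, 0.8, -0.0]
opening: 0.006
grasp_force: 0.0
```

```bash
python3 -m inch '[[1.3,0.7,0,0,0],[2.6,1.4,0,0,0],[3.5,1.9,0,0,0],[4.2,2.3,0,0,0],[4.9,2.7,0,0,0],[5.6,3.1,0,0,0],[6.3,3.5,0,0,0],[7,3.9,0,0,0],[7.5,4.2,0,0,0],[8,4.4,0,0,0]]' && python3 -m inch '[[0.4,0.2,0,0,0],[0.8,0.4,0,0,0],[0.8,0.4,0,0,0],[0.2,0.1,0,0,0],[-1.5,-0.8,0,0,0],[-1.5,-0.8,3,0,0],[-1.5,-0.8,6,0,0],[-1.5,-0.8,10,0,0],[-1.5,-0.8,14,0,0],[-1.5,-0.8,18,0,0]]' && python3 -m inch '[[-2,4,3,6,0],[-4,8,3,12,0],[-6,12,3,18,0],[-8,16,3,24,0],[-10,20,3,30,0],[-12,24,3,30,0],[-14,27,3,30,0],[-14,27,3,30,0]]'
python3 - <<'E'
from h import *; import cv2
a=cams.capture("top")["image"][120:270,190:440];b=cams.capture("scene")["image"][150:310,170:450]
cv2.imwrite("pics/p6.png",np.vstack([cv2.resize(a,(480,288)),cv2.resize(b,(480,275))]))
E
```

```text
time_s: 15.18
position: [0.6012, -0.2994, 0.0894]
tcp_rot: [[0.873, 0.487, 0.0], [0.487, -0.873, 0.0], [0.0, -0.0, -1.0]]
force: [0.8, 0.1, -0.6]
opening: 0.004
grasp_force: 0.0
time_s: 16.02
position: [0.585, -0.3081, 0.2711]
tcp_rot: [[0.874, 0.486, 0.0], [0.486, -0.874, 0.001], [0.001, -0.001, -1.0]]
force: [0.6, -0.6, -0.7]
opening: 0.006
grasp_force: 0.0
time_s: 16.68
position: [0.4416, -0.0343, 0.2994]
tcp_rot: [[0.512, 0.859, -0.002], [0.859, -0.512, 0.003], [0.001, -0.004, -1.0]]
force: [-0.8, -0.4, -0.3]
opening: 0.008
grasp_force: 0.0
```

View pics/p6.png

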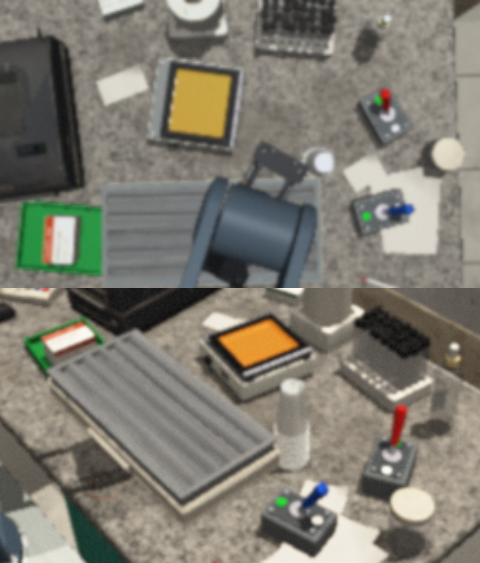

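The red lever now leans toward the green dot, with its tip at (385,96) in the top panel. The shield is shut, the carton is in the tray, and the blue lever, cups, jar and bottle are unmoved. I'll check the lever angle numerically.

```bash
python3 - <<'E'
from h import *
T=cams.capture("top");S=cams.capture("scene")
print(ray(T,(190+385*250/480,120+94*150/288),.118), ray(S,(170+400*280/480,150+(409-288)*160/275),.118))
E
```

```text
[ 0.62667524 -0.2830581   0.118     ] [ 0.62468889 -0.28836933  0.118     ]
```

```bash
python3 -c "
from rig import bot
print(bot.hand_in())"
```

```text
the job is handed in; nothing more can be done
None
```

The job is handed in: the carton lies flat in the green tray, the shield is shut over the window, and the red lever was then flipped to the green-dot side, with the blue lever, cups, bottle and jar left where they were (checked in the camera images; no verdict was returned).

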